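# Feed a gift box two clicks and run the ratchet pusher home

## Task

Feed the gift box up to the red line with the box feeder, without touching the box yourself: turn the black wing knob clockwise to the first click and let it rest there a moment, then on to the second click and no farther, slowly so that the box does not run ahead of the pusher, and with the yellow lever still in its engaged position. Then swing the yellow release lever fully to the left so that the pawl is clear of the ratchet wheel. Turn the knob all the way back home, and leave the lever released, the box standing at the red line and everything else undisturbed.

Things in the scene. Friction and masses are not known exactly. Their poses are not given: they have to be found in the camera images.
- box_feeder: Fixed bench machine: a wedge console (258 mm wide, 132 mm deep) on the robot's side, a box track behind it. Origin on the worktop below the knob's axis; x points from the console to the track, y left along the track, z up. The panel slopes up away from the robot at 25 degrees; its surface on the knob's axis is 125 mm above the worktop, its front edge 97 mm, its rear edge 159 mm.
- feed_knob (a joint): Angle (rad) of wing knob and ratchet wheel: 0 = home, on a hard stop; grows clockwise seen onto the panel. Clicks (pawl drops, no way back) at 0.628, 1.257 and 1.885; turn 0.08 past to be sure. Starts between home and the first click, stays where let go, takes 0.1 to 0.3 N m. Marks on the panel below the knob: white home, white first click, red second click; white pointer on the knob.
- knob_grip (a point): On the knob's axis at the height to grip, 38 mm out from the panel. z: the axis, out of the panel, 25 degrees from vertical towards the robot; x: along the wing, turns with it, straight up the slope at the first click. Wing 64 mm long, 16 mm thick (y), from 19 to 55 mm out from the panel; under it a 66 mm flange (to 21 mm) and the steel ratchet wheel, 96 mm wide (to 13 mm).
- release_lever (a joint): Angle (rad) of the yellow lever: 0 = engaged (points down the slope, spring pawl rides on the wheel), 0.6 = fully released, on its stop; the pawl is clear from 0.45 on. Grows clockwise seen onto the panel: the post swings to the left. Stays where left; 2 to 3 N at the post moves it.
- lever_post (a point): On the axis of the lever's yellow finger post, 40 mm out from the panel, the height to grip or push it. Post round, 15 to 18 mm thick, from 14 to 57 mm out from the panel, square to it. z: its axis; x: along the lever to its pivot, 58 mm away (up the slope when engaged). Engaged, the post stands 108 mm to the left of the knob's axis.
- pusher (a joint): Travel (m) of the blue pusher plate along the track to the right (-y of box_feeder), driven only by the knob, 60 mm a radian: 0 = home, 0.075 at the second click. The track is 400 mm long; its deck is 57 mm above the worktop, its side rails 71 mm; its centre line lies at x = +172 mm of box_feeder, the red line crosses it at y = -150 mm.
- gift_box: Closed kraft gift box with window lid, 234 x 145 x 62 mm, origin at the centre of its underside, x along its length. Lies lengthways on the track, up to about 40 mm in front of the pusher; only the pusher is to move it. At the second click its leading end is at the red line, its centre at about y = -30 mm of box_feeder.
- scissors: Red-handled scissors, 87 x 199 x 9 mm, lying at the front right of the machine; leave alone.
- marker: White and black marker pen, 135 mm long, 16 mm thick, lying to the right of the machine; leave alone.
- ribbon_spool: Spool of red ribbon, 104 x 132 x 32 mm, lying to the left of the machine; leave alone.

How it is judged (in metres and radians):
On the way, in this order (a step that is already met when the one before it is completed fails the run):
1. the knob rests at the first click, lever engaged (value of joint feed_knob between 0.59 and 0.95 rad and velocity of joint feed_knob between -0.1 and 0.1 rad/s and value of joint release_lever below 0.15 rad), for 0.3 s.
2. the knob rests at the second click, lever engaged (value of joint feed_knob between 1.215 and 1.6 rad and velocity of joint feed_knob between -0.1 and 0.1 rad/s and value of joint release_lever below 0.15 rad), for 0.3 s.
3. the release lever is swung over with the knob still at the second click (value of joint release_lever above 0.5 rad and value of joint feed_knob above 1.15 rad), for 0.2 s.
At the end, for the whole second after the job is handed in: Knob home (within 0.12 rad) and so the pusher (12 mm), release lever to the left (at least 0.5 rad), gift box flat and still on the track with its leading end at the red line (22 mm short to 28 mm past it: centre 12 to 62 mm to the right of the machine's origin) (value of joint feed_knob below 0.12 rad and value of joint pusher below 0.012 m and value of joint release_lever above 0.5 rad and y of gift_box in the frame of box_feeder between -0.062 and -0.012 m and x of gift_box in the frame of box_feeder between 0.16 and 0.184 m and angle between gift_box's own z axis and vertical below 0.05 rad and linear speed of gift_box below 0.02 m/s); the robot touches nothing.
It fails at once if the knob is turned well past the second click (value of joint feed_knob above 1.7 rad).
It fails at once if the gift box is touched by the robot (contact force between any of the arm, the fingers and gift_box above 1 N).
It fails at once if the gift box is tipped (angle between gift_box's own z axis and vertical above 0.2 rad).
It fails at once if scissors, marker or ribbon spool is moved by more than 30 mm (distance of any of scissors, marker, ribbon_spool from where it was at the start of the episode above 0.03 m).
It also fails if it takes over 59 s, if anything falls off the work surface, if the arm or the gripper's body presses on something with over 40 N, if the wrist force passes 120 N, or if a joint passes its speed limit or range.

## Robot

A 6-joint arm with a two-finger parallel gripper is mounted at the origin on a cart in front of the work surface, level with it; the furniture and walls round the work are solid. World frame = base frame: x ahead of the robot, y to its left, z up, the work surface at z = 0. Lengths are in m, angles in degrees, forces in N, time in s.
With the tool pointing down it reaches from about 0.25 to 0.775 m from the base axis. Payload 8.9 kg.
Tool frame: the origin (TCP) lies midway between the tips of the shut fingers; the grasp point (between the pads) lies 19 mm behind it; z points along the fingers, y is the direction in which the jaws open and shut (so a half turn about z gives the same grasp; the last joint's range is limited). The gripper opens to 85 mm and grips with 20 to 120 N. Pads are 22 mm wide; open, the fingers measure 114 mm over their backs; the gripper's body (76 mm by 85 mm) begins 54 mm behind the grasp point. The pads swing forward as they close: fully open they stand 13 mm farther back than shut.
Start: joints at [62.263, 16.656, -8.789, 64.555, 0, 82.019], TCP at [0.177, 0.494, 0.231] pointing down, gripper open.
Joint ranges: [-144.48, 144.48], [-52.06, 99.96], [-74.48, 78.29], [-112.23, 115.85], [-86.99, 84.42], [-180, 180]. Speed limits (degrees/s): [127.2, 127.2, 159.86, 180, 180, 180].

## Interface

Orientations are given as a 3x3 rotation matrix whose columns are the frame's x, y, z axes.
In Python, from station import r gives the robot as it stands. Calls block until the motion is done:
- r.move_ptp(position, orientation): joint-space move of the TCP to a pose.
- r.move_l(position, rate=0.15, orientation=None): straight line of the TCP; orientation=None keeps the orientation; rate is the mean speed in m/s.
- r.move_j(angles): joint-space move.
- r.open() and r.gripper_close(strength=None): open the fingers fully, or close them until they stop; strength is the grip in N (None keeps the last).
- r.wait(seconds).
- r.solve_ik(position, orientation): joint angles nearest the present ones, or None.
- r.get_obs(): the state.
- r.read_camera(name): name is "scene" or "top" or "wrist"; returns a dict with "pixels" (480x640x3 uint8, red, green, blue), "fovy" (degrees; the focal length in pixels is half the picture's height over the tangent of half this angle, whatever the lens; pixels are square), "cx", "cy" (the principal point, pixels), "dist_coeffs" ([k1, k2, p1, p2, k3] as OpenCV has them; the pictures are not rectified), "T" (4x4, takes a point from camera to world coordinates); the wrist camera has in their place "tool_from_camera" (4x4, takes a point from camera to tool coordinates, whose origin is the TCP and whose axes are the flange's). Camera axes: x right, y up, looking along -z (the intrinsics and any distortion apply to the point x, -y, -z); pixel columns grow to the right and rows downward; lengths in m; the calibration is good to about 2 mm. A picture is of the moment at which its call begins: read the wrist's pose just before it. There is no depth.
A pose or a line that the arm cannot do raises r.PlanningError and nothing moves.
- r.sign_off(): hands the job in, once; it reports no verdict.
The state is a dict: "t": time; "joint_positions": joint angles; "joint_velocities": joint speeds; "joint_efforts": joint torques, N m; "position": TCP position; "ee_rot": TCP orientation; "force": force on the tool from outside, world axes, zero at the start; "wrist_torque": the same for the moment, N m; "width": opening from 0.0 (shut) to 1.0 (fully open).
Only numpy, scipy, OpenCV 4.12 (cv2) and the standard library are available. Lean on these libraries where they do the work, as an engineer would, in place of code of your own. Each camera call takes 0.05 s, during which the arm holds its last target.

## Working session

There is one attempt and no reset: what is moved stays moved. The work goes in short steps, each a Python script; the robot and the scene stay as the last script left them, time stands still between calls to the robot, and variables do not carry over. Pictures are saved under pics/ and viewed, and the job is handed in when it is done.

```bash
ls; mkdir -p pics; python3 - <<'E'
from station import r
import cv2,numpy as np
o=r.get_obs();print(o)
for n in("scene","top","wrist"):
    c=r.read_camera(n);cv2.imwrite(f"pics/{n}0.png",c["pixels"][:,:,::-1])
    print(n,{k:v for k,v in c.items() if k!="pixels"})
E
```

```text
pics
{'t': 0.0, 'joint_positions': array([ 6.22620698e+01,  1.66880512e+01, -8.82991133e+00,  6.45533125e+01,
        1.41653937e-03,  8.20182704e+01]), 'joint_velocities': array([ 0.1092023 ,  0.0311015 ,  0.00786037, -0.07373525, -0.0489066 ,
        0.02612622]), 'joint_efforts': array([-1.10359531e-03, -5.37144434e+01,  3.31368434e+01,  1.59268227e-02,
        5.23421861e-06,  1.63661213e-05]), 'position': array([0.17725759, 0.49373077, 0.23074779]), 'ee_rot': array([[-9.41139375e-01,  3.38018217e-01, -6.00866485e-04],
       [ 3.38018694e-01,  9.41138765e-01, -1.08952399e-03],
       [ 1.97219786e-04, -1.22849803e-03, -9.99999226e-01]]), 'force': array([ 0.94501831, -0.43201948, -0.16078534]), 'wrist_torque': array([0.00236341, 0.02748913, 0.00035237]), 'width': 0.998530024315893}
scene {'fovy': 54.6975194255138, 'cx': 320.57256499204334, 'cy': 233.5365070178616, 'dist_coeffs': array([0.00703992, 0.        , 0.        , 0.        , 0.        ]), 'T': array([[ 0.64395284,  0.47442276, -0.60020644, -0.16986225],
       [-0.76500266,  0.38925754, -0.51307846, -0.66409157],
       [
[... 367 characters left out ...]
6645, -0.02380867, -0.01732247, -0.01007138],
       [-0.0197762 ,  0.10702219,  0.99405993,  1.56551841],
       [ 0.        ,  0.        ,  0.        ,  1.        ]])}
wrist {'fovy': 63.05898777658509, 'cx': 323.67427252141283, 'cy': 239.1507263882107, 'dist_coeffs': array([-0.0147132,  0.       ,  0.       ,  0.       ,  0.       ]), 'tool_from_camera': array([[ 4.15469046e-04,  9.54700559e-01,  2.97567925e-01,
         7.60382311e-02],
       [ 9.99999883e-01, -4.70112917e-04,  1.12068756e-04,
        -1.73346686e-03],
       [ 2.46882630e-04,  2.97567844e-01, -9.54700643e-01,
        -1.42333186e-01],
       [ 0.00000000e+00,  0.00000000e+00,  0.00000000e+00,
         1.00000000e+00]])}
```

View pics/scene0.png

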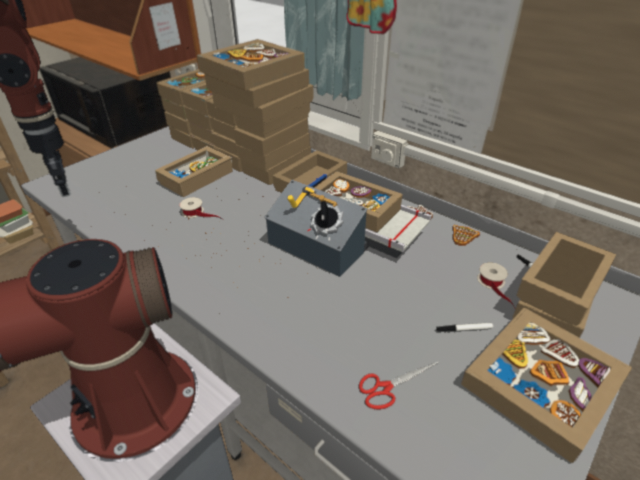

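View pics/top0.png

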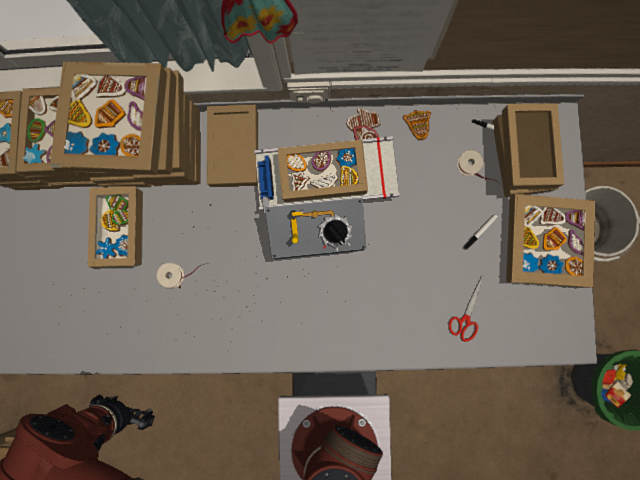

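```bash
python3 - <<'E'
import cv2
a=cv2.imread("pics/top0.png")[130:280,240:410];cv2.imwrite("pics/topz.png",cv2.resize(a,None,fx=4.6,fy=4,interpolation=cv2.INTER_CUBIC) if 0 else cv2.resize(a,None,fx=4,fy=4,interpolation=cv2.INTER_CUBIC))
a=cv2.imread("pics/scene0.png")[160:280,255:445];cv2.imwrite("pics/scenez.png",cv2.resize(a,None,fx=4,fy=4,interpolation=cv2.INTER_CUBIC))
E
```

```text
(no output)
```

View pics/topz.png

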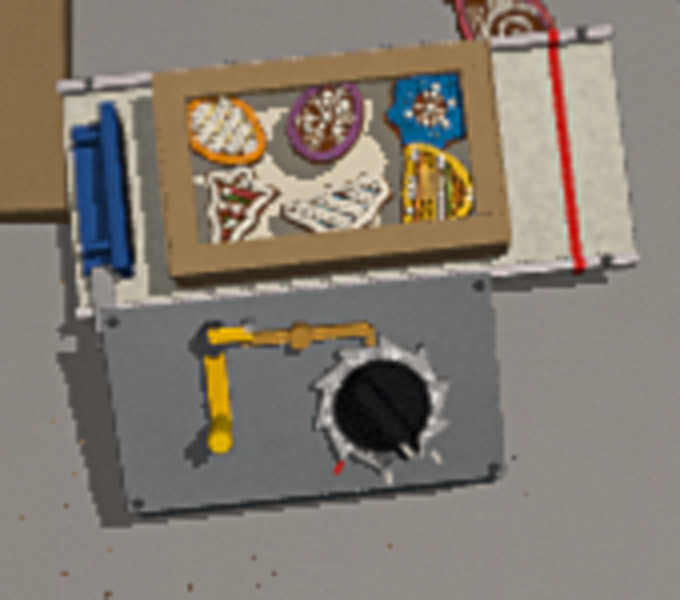

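View pics/scenez.png

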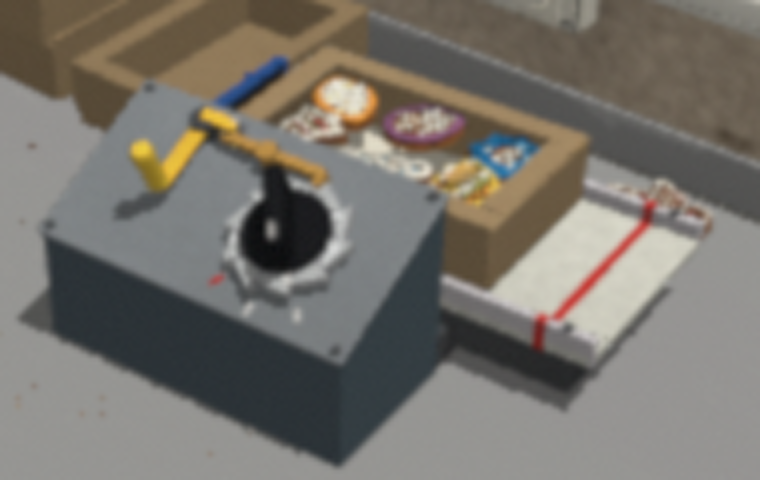

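```bash
cat > h.py <<'E'
import numpy as np,cv2
from scipy.optimize import least_squares
from station import r
F=np.diag([1,-1,-1.])
def proj(P,c,T):
    P=np.asarray(P,float).reshape(-1,3)
    q=(P-T[:3,3])@T[:3,:3]@F
    f=240/np.tan(np.radians(c["fovy"])/2)
    K=np.array([[f,0,c["cx"]],[0,f,c["cy"]],[0,0,1]])
    return cv2.projectPoints(q,np.zeros(3),np.zeros(3),K,c["dist_coeffs"])[0].reshape(-1,2)
t=np.radians(25);N=np.array([-np.sin(t),0,np.cos(t)]);U=np.array([np.cos(t),0,np.sin(t)]);Y=np.array([0,1.,0])
def pan(u,y,h): return np.array([0,0,.125])+U*u+Y*y+N*h   # machine frame
def Rz(a): return np.array([[np.cos(a),-np.sin(a),0],[np.sin(a),np.cos(a),0],[0,0,1]])
def W(p,pose): return Rz(pose[2])@p+np.array([pose[0],pose[1],0])
E
cat > fit.py <<'E'
from h import *
top=r.read_camera("top");sc=r.read_camera("scene")
zt=lambda a:np.array(a)/4+[240,130]-.375; zs=lambda a:np.array(a)/4+[255,160]-.375
uf=-.028/np.sin(t);ur=.034/np.sin(t)
def model(p):
    x,y,w,c,s=p
    M=[pan(uf,c+.129,0),pan(uf,c-.129,0),pan(ur,c+.129,0),pan(ur,c-.129,0),pan(0,0,.021),pan(s,.108,.057)]
    L=[[.172+.075,-.150,.071],[.172-.075,-.150,.071]]
    return M
ot=[zt(a) for a in [(135,514),(497,480),(98,308),(492,278),(382,406),(219,436)]]
os_=[zs(a) for a in [(43,228),(339,358),(145,83),(446,195),(283,235),(145,152)]]
def res(p):
    M=[W(np.array(m),p) for m in model(p)]
    return np.r_[(proj(M,top,top["T"])-ot).ravel(),(proj(M,sc,sc["T"])-os_).ravel()]
s=least_squares(res,[.45,-.05,0,0,-.03],loss="soft_l1")
print(s.x,np.degrees(s.x[2]));print(res(s.x).reshape(-1,2).round(1).tolist())
rail=[W(np.array(q),s.x) for q in ([.172,-.150,.057],)]
print(proj(rail,top,top["T"])*1,proj(rail,sc,sc["T"]))
np.save("pose.npy",s.x)
E
python3 fit.py
```

```text
[ 0.61655937 -0.01711022  0.06782304  0.0512761   0.00177166] 3.885973923779011
[[-1.4, -0.0], [1.5, -0.0], [1.3, 0.3], [-0.8, -1.1], [0.4, 0.6], [0.4, 0.5], [-1.4, 0.4], [-1.0, 1.7], [1.3, -1.8], [0.5, -1.0], [0.2, -1.8], [-0.4, -2.1]]
[[381.67088506 168.32325141]] [[404.26495898 228.74663141]]
```

```bash
cat >> h.py <<'E'
def Rtool(d,sgn,pose):
    x=sgn*(np.cos(d)*U-np.sin(d)*Y);z=-N;y=np.cross(z,x)
    return Rz(pose[2])@np.c_[x,y,z]
E
python3 - <<'E'
from h import *
p=np.load("pose.npy")
for s in(1,-1):
  for d in(-.63,-.3,0,.35,.71):
    for h in (.025,.14):
      q=r.solve_ik(W(pan(0,0,h),p),Rtool(d,s,p)); print(s,d,h,None if q is None else np.round(q,0))
for h in(.025,.15):
  for d in (-.6,0,.6):
    for s in(1,-1):
      q=r.solve_ik(W(pan(0,.108,h),p),Rtool(d,s,p)); print('lev',s,d,h,None if q is None else np.round(q,0))
E
```

```text
1 -0.63 0.025 [-12.  13. -35.  18.   7. 129.]
1 -0.63 0.14 [-14.   1. -31.  34.   7. 128.]
1 -0.3 0.025 [-12.  13. -35.  18.   7. 148.]
1 -0.3 0.14 [-14.   1. -31.  34.   7. 146.]
1 0 0.025 [-12.  13. -35.  18.   7. 165.]
1 0 0.14 [-14.   1. -31.  34.   7. 164.]
1 0.35 0.025 [ -12.   13.  -35.   18.    7. -175.]
1 0.35 0.14 [ -14.    1.  -31.   34.    7. -176.]
1 0.71 0.025 [ -12.   13.  -35.   18.    7. -154.]
1 0.71 0.14 [ -14.    1.  -31.   34.    7. -156.]
-1 -0.63 0.025 [-12.  13. -35.  18.   7. -51.]
-1 -0.63 0.14 [-14.   1. -31.  34.   7. -52.]
-1 -0.3 0.025 [-12.  13. -35.  18.   7. -32.]
-1 -0.3 0.14 [-14.   1. -31.  34.   7. -34.]
-1 0 0.025 [-12.  13. -35.  18.   7. -15.]
-1 0 0.14 [-14.   1. -31.  34.   7. -16.]
-1 0.35 0.025 [-12.  13. -35.  18.   7.   5.]
-1 0.35 0.14 [-14.   1. -31.  34.   7.   4.]
-1 0.71 0.025 [-12.  13. -35.  18.   7.  26.]
-1 0.71 0.14 [-14.   1. -31.  34.   7.  24.]
lev 1 -0.6 0.025 [  1.  12. -35.  17.   1. 143.]
lev -1 -0.6 0.025 [  1.  12. -35.  17.   1. -37.]
lev 1 0 0.025 [  1.  12. -35.  17.   1. 177.]
lev -1 0 0.025 [  1.  12. -35.  17.   1.  -3.]
lev 1 0.6 0.025 [   1.   12.  -35.   17.    1. -148.]
lev -1 0.6 0.025 [  1.  12. -35.  17.   1.  32.]
lev 1 -0.6 0.15 [  1.  -0. -31.  34.   1. 143.]
lev -1 -0.6 0.15 [  1.  -0. -31.  34.   1. -37.]
lev 1 0 0.15 [  1.  -0. -31.  34.   1. 177.]
lev -1 0 0.15 [  1.  -0. -31.  34.   1.  -3.]
lev 1 0.6 0.15 [   1.   -0.  -31.   34.    1. -149.]
lev -1 0.6 0.15 [  1.  -0. -31.  34.   1.  31.]
```

```bash
python3 - <<'E'
from h import *
p=np.load("pose.npy")
t0=r.get_obs()["t"]
r.move_ptp(W(pan(-.02,.05,.20),p),Rtool(0,-1,p))
o=r.get_obs();c=r.read_camera("wrist");cv2.imwrite("pics/w1.png",c["pixels"][:,:,::-1])
T=np.eye(4);T[:3,:3]=o["ee_rot"];T[:3,3]=o["position"];np.save("Tw1.npy",T@c["tool_from_camera"])
print(t0,o["t"],o["position"],o["joint_positions"],o["force"])
c2=r.read_camera("top")
E
```

```text
0.25 2.3167 [0.51072628 0.0263554  0.29772627] [ -8.6373564   -6.52947103 -30.85983989  41.21651147   5.28744138
 -11.40587211] [-0.04261194 -0.10264051 -0.23640674]
```

View pics/w1.png

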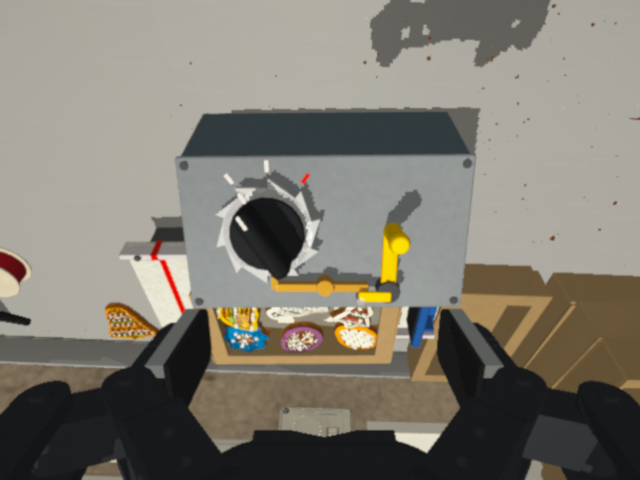

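```bash
python3 - <<'E'
import cv2
a=cv2.imread("pics/w1.png")[140:320,170:300];cv2.imwrite("pics/w1a.png",cv2.resize(a,None,fx=4,fy=3.3*4/3.3*.8,interpolation=cv2.INTER_CUBIC) if 0 else cv2.resize(a[:150],None,fx=4,fy=4,interpolation=cv2.INTER_CUBIC))
a=cv2.imread("pics/w1.png")[140:290+30,340:490];cv2.imwrite("pics/w1b.png",cv2.resize(a,None,fx=3,fy=3,interpolation=cv2.INTER_CUBIC))
E
```

```text
(no output)
```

View pics/w1a.png

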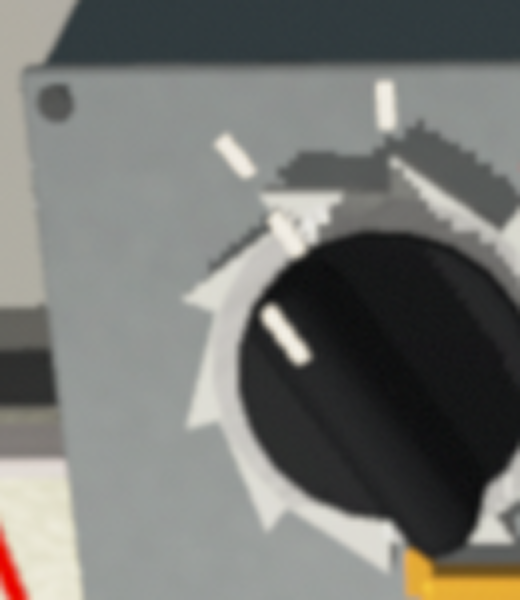

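View pics/w1b.png

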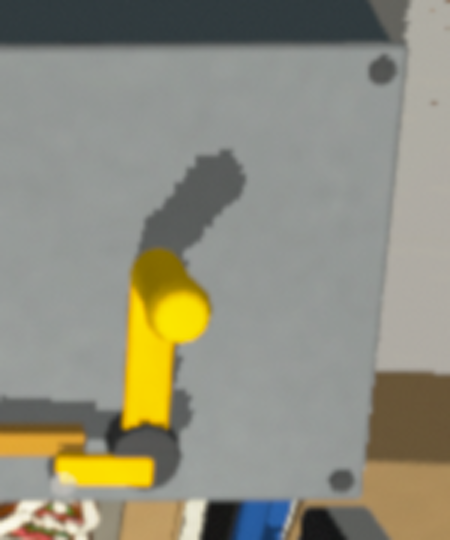

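```bash
cat > fit2.py <<'E'
from h import *
c=r.read_camera("wrist");T=np.load("Tw1.npy")
z4=lambda x,y:np.array([x,y])/4+[170,140]-.375; z3=lambda x,y:np.array([x,y])/3+[340,140]-.333
uf=-.028/np.sin(t);ur=.034/np.sin(t)
def mark(d,rho,h): return pan(-rho*np.cos(d),rho*np.sin(d),h)
def model(p):
    x,y,w,cc,s,rho=p
    return [pan(uf,cc-.129,0),pan(uf,cc+.129,0),pan(ur,cc+.129,0),pan(ur,cc-.129,0),pan(0,0,.021),pan(s,.108,.057),mark(-.628,rho,0),mark(0,rho,0)]
ob=[z4(22,68),z3(405,45),z3(362,498),(191,306.5),z4(382,374),z3(180,310),z4(236,157),z4(386,106)]
def res(p): return (proj([W(m,p) for m in model(p)],c,T)-ob).ravel()
p0=np.r_[np.load("pose.npy")[:5],.065]
s=least_squares(res,p0,loss="soft_l1");p=s.x
print(p0,p,np.degrees(p[2]));print(res(p).reshape(-1,2).round(1).tolist())
np.save("pose2.npy",p)
# pointer: on wing top line h=.055 ; flange piece h=.021
def back(px,h):
    f=lambda a:(proj([W(pan(a[0],a[1],h),p)],c,T)-px).ravel()
    return least_squares(f,[0,0]).x
for px,h in((z4(268,310),.055),(z4(305,360),.055),(z4(287,235),.021),(z4(287,235),.013),(z4(435,535),.055)):
    a=back(px,h);print(h,a*1e3,'phi',.628+np.arctan2(a[1],-a[0]))
a=back(z4(268,310),.055)-back(z4(305,360),.055);print('dir phi',.628+np.arctan2(a[1],-a[0]))
E
python3 fit2.py
```

```text
[ 0.61655937 -0.01711022  0.06782304  0.0512761   0.00177166  0.065     ] [ 0.61567034 -0.01799104  0.07321448  0.05112819 -0.00362462  0.05560376] 4.194880966187299
[[-0.2, -2.5], [0.3, -1.7], [-2.1, 1.6], [1.5, 1.4], [0.2, 1.4], [-0.3, -0.0], [0.5, -0.3], [-0.3, -0.0]]
0.055 [-23.93390347 -15.71420478] phi 0.047022290787091414
0.055 [-14.08225924  -9.32304494] phi 0.04320603139964596
0.021 [-31.5198081  -18.52340071] phi 0.0966923536646137
0.013 [-29.92283115 -20.25486244] phi 0.03294395510577175
0.055 [21.95855646 14.13629059] phi 3.197608532998354
dir phi 0.052510757088809146
```

```bash
python3 - <<'E'
from h import *
p=np.load("pose2.npy");d=.05-.628
R=Rtool(d,-1,p)
r.move_ptp(W(pan(0,0,.11),p),R)
r.move_l(W(pan(0,0,.026),p),rate=.06)
o=r.get_obs();print(o["t"],o["force"],o["wrist_torque"],o["width"])
r.gripper_close(50)
o=r.get_obs();print(o["t"],o["force"],o["wrist_torque"],o["width"]*85,o["position"]-W(pan(0,0,.026),p))
c=r.read_camera("wrist");cv2.imwrite("pics/w2.png",c["pixels"][:,:,::-1])
E
```

```text
4.7 [-0.02212443 -0.8524457  -0.99991862] [ 0.00812378  0.36917855 -0.03523276] 1.0013512060046321
5.3333 [-4.86647371  2.9888569   5.01520481] [0.32113904 0.82257673 0.21793855] 15.098316310688919 [-2.83040541e-04  3.24522208e-04  3.94264045e-05]
```

View pics/w2.png

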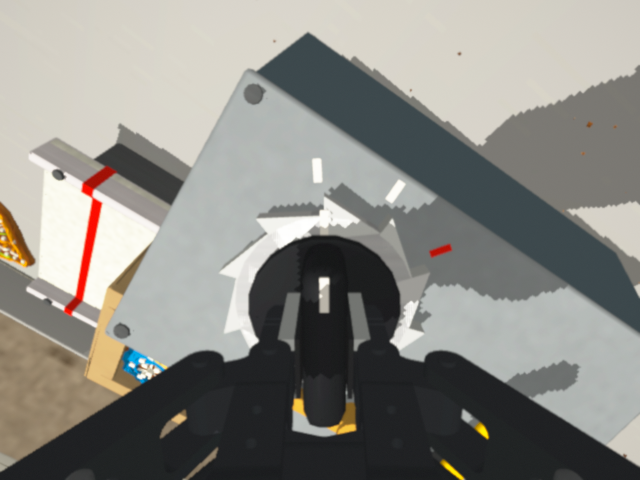

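```bash
cat >> h.py <<'E'
def turn(phi0,phi1,step,h=.026,log=True,p=None):
    n=max(1,int(np.ceil(abs(phi1-phi0)/step)))
    for ph in np.linspace(phi0,phi1,n+1)[1:]:
        r.move_ptp(W(pan(0,0,h),p),Rtool(ph-.628,-1,p))
        if log:
            o=r.get_obs();print(round(ph,3),round(o["t"],2),o["force"].round(1),o["wrist_torque"].round(2),round(o["width"]*85,1))
E
python3 - <<'E'
from h import *
p=np.load("pose2.npy")
turn(.05,.17,.04,p=p)
E
```

```text
0.09 5.63 [-4.4  1.8  5.8] [0.45 0.87 0.12] 15.5
0.13 5.88 [-5.5  2.5  6.4] [0.46 0.91 0.1 ] 15.2
0.17 6.13 [-5.3  4.   6.4] [0.56 0.89 0.2 ] 15.1
```

```bash
python3 - <<'E'
from h import *
p=np.load("pose2.npy")
turn(.17,.71,.04,p=p)
r.wait(.6)
c=r.read_camera("wrist");cv2.imwrite("pics/w3.png",c["pixels"][:,:,::-1])
c=r.read_camera("top");cv2.imwrite("pics/t3.png",cv2.resize(c["pixels"][130:280,240:410,::-1],None,fx=4,fy=4))
E
```

```text
0.209 6.38 [-6.   3.9  7.4] [0.64 1.01 0.16] 15.2
0.247 6.63 [-6.8  3.7  5.7] [0.69 0.98 0.29] 15.0
0.286 6.88 [-6.   3.9  7.1] [0.79 1.03 0.3 ] 15.2
0.324 7.13 [-5.9  4.7  6.9] [0.77 0.98 0.28] 15.3
0.363 7.38 [-6.4  3.6  6.3] [0.86 1.06 0.34] 15.1
0.401 7.63 [-6.9  5.2  7.3] [0.92 1.02 0.38] 15.2
0.44 7.88 [-5.9  6.   6.8] [0.87 1.05 0.39] 15.1
0.479 8.13 [-7.2  6.   7.4] [1.03 1.05 0.44] 15.0
0.517 8.38 [-6.5  7.   7.3] [1.13 1.05 0.39] 15.2
0.556 8.63 [-7.   6.3  8. ] [1.17 1.09 0.49] 14.9
0.594 8.88 [-8.   7.2  8.6] [1.24 1.09 0.4 ] 15.2
0.633 9.13 [-7.4  7.8  8.2] [1.33 1.08 0.59] 15.4
0.671 9.38 [-6.2  8.4  7.9] [1.37 1.08 0.6 ] 15.1
0.71 9.63 [-7.2  8.5  8. ] [1.46 1.11 0.63] 15.3
```

View pics/w3.png

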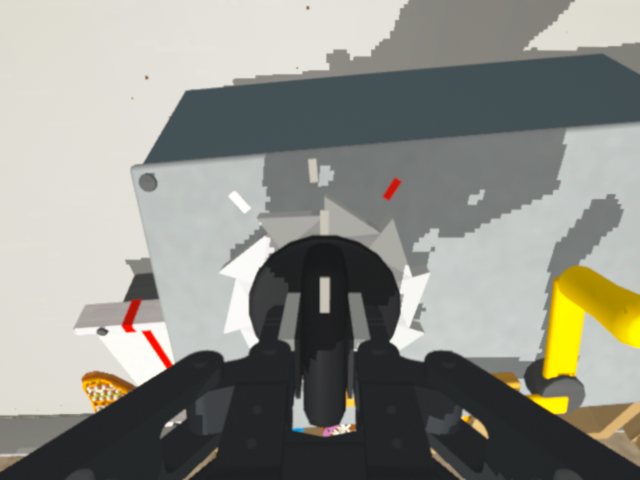

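View pics/t3.png

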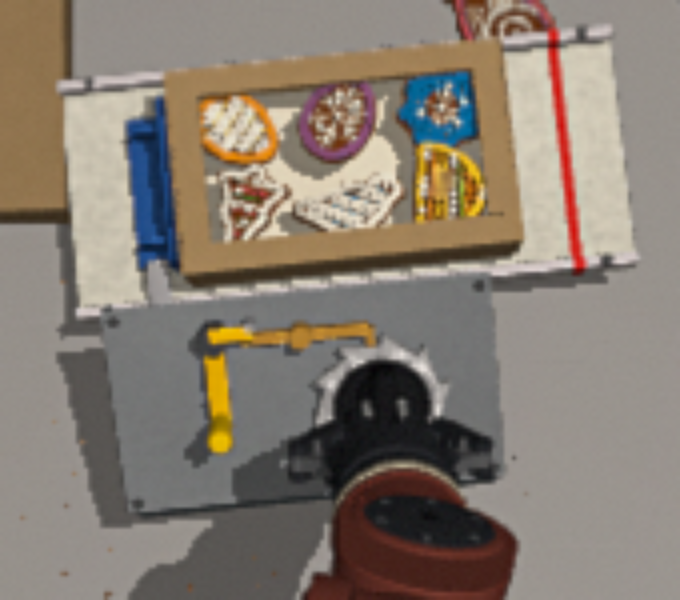

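```bash
python3 - <<'E'
from h import *
p=np.load("pose2.npy")
turn(.71,1.34,.035,p=p)
r.wait(.6)
c=r.read_camera("wrist");cv2.imwrite("pics/w4.png",c["pixels"][:,:,::-1])
c=r.read_camera("top");cv2.imwrite("pics/t4.png",cv2.resize(c["pixels"][130:280,240:410,::-1],None,fx=4,fy=4))
E
```

```text
0.745 10.58 [-6.4  8.3  8.7] [1.52 1.04 0.72] 15.1
0.78 10.83 [-6.9  8.4  7.5] [1.62 1.04 0.72] 15.1
0.815 11.08 [-7.   9.3  8. ] [1.67 1.13 0.8 ] 14.9
0.85 11.33 [-6.8 10.4  8.6] [1.73 1.04 0.78] 15.1
0.885 11.58 [-7.1 10.4  8.2] [1.82 1.09 0.81] 14.9
0.92 11.83 [-6.8 10.6  8.7] [1.85 0.99 0.84] 15.3
0.955 12.08 [-6.3 11.1  8.3] [1.88 0.96 0.85] 15.4
0.99 12.33 [-7.7 11.3  8.1] [2.   0.98 0.91] 15.2
1.025 12.58 [-6.4 11.9  8.1] [2.01 1.02 0.98] 15.0
1.06 12.83 [-6.8 12.6  7.5] [2.12 0.92 1.01] 14.8
1.095 13.08 [-6.4 11.5  8.3] [2.15 0.95 1.02] 15.4
1.13 13.33 [-5.4 13.   8.1] [2.25 0.91 1.05] 15.2
1.165 13.58 [-5.2 12.8  7.5] [2.36 0.91 1.08] 15.7
1.2 13.83 [-5.3 13.7  8.7] [2.38 0.83 1.04] 14.9
1.235 14.08 [-5.3 14.1  7.5] [2.51 0.82 1.08] 14.9
1.27 14.33 [-5.7 14.7  7.2] [2.51 0.77 1.14] 15.4
1.305 14.58 [-4.5 15.1  7.8] [2.56 0.78 1.23] 14.6
1.34 14.83 [-4.9 14.5  7.8] [2.61 0.74 1.17] 14.9
```

View pics/w4.png

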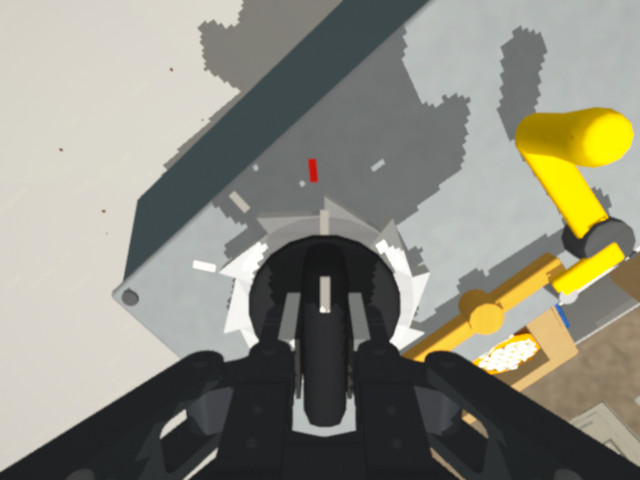

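View pics/t4.png

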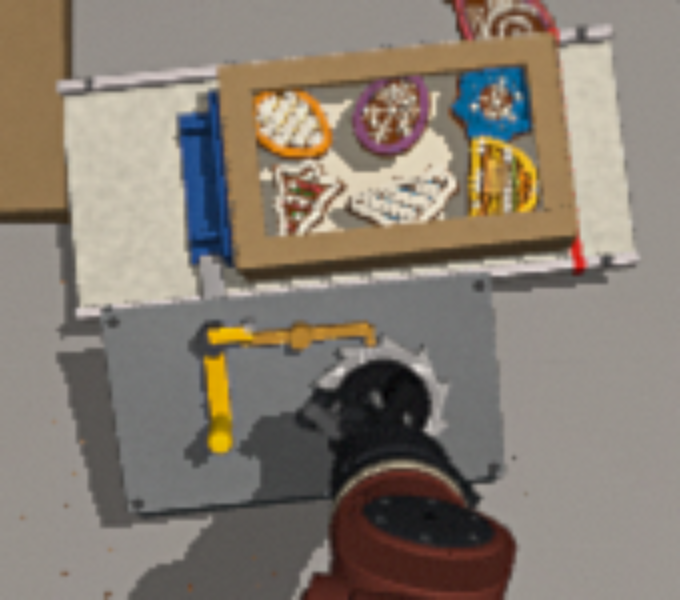

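```bash
python3 - <<'E'
from h import *
p=np.load("pose2.npy");s=p[4]
r.open()
r.move_l(W(pan(0,0,.11),p),rate=.1)
r.move_ptp(W(pan(s,.108,.11),p),Rtool(0,-1,p))
o=r.get_obs();c=r.read_camera("wrist");cv2.imwrite("pics/w5.png",c["pixels"][:,:,::-1]);print(o["t"],o["force"])
T=np.eye(4);T[:3,:3]=o["ee_rot"];T[:3,3]=o["position"]
print(proj([W(pan(s,.108,.057),p),W(pan(s,.108,.014),p),W(pan(s+.058,.108,0),p)],c,T@c["tool_from_camera"]))
E
```

```text
17.7417 [ 0.65646039 -0.00980322 -1.03844954]
[[325.08407126 268.5743467 ]
 [324.833823   243.84442069]
 [324.66110292 314.62474175]]
```

View pics/w5.png

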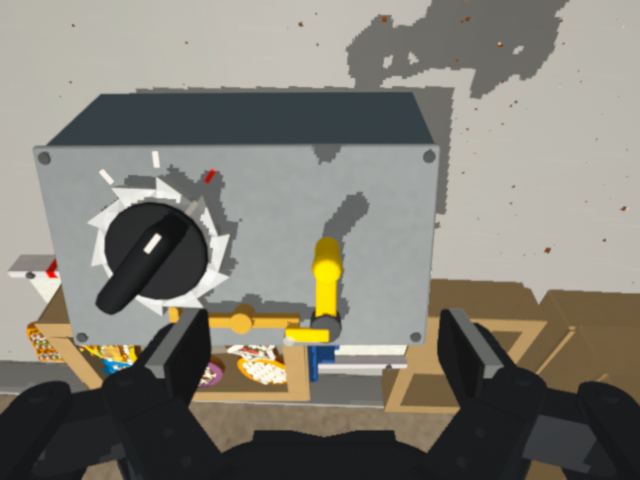

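```bash
python3 - <<'E'
from h import *
p=np.load("pose2.npy");s=p[4]
def L(a,h=.027): return W(pan(s+.058-.058*np.cos(a),.108+.058*np.sin(a),h),p)
def show(k):
    o=r.get_obs();print(k,round(o["t"],2),o["force"].round(1),o["wrist_torque"].round(2),round(o["width"]*85,1))
r.move_l(L(0),rate=.08);show("down")
r.gripper_close(20);show("grip")
for a in np.arange(.1,.58,.08).tolist()+[.6]:
    r.move_ptp(L(a),Rtool(a,-1,p));show(round(a,2))
    if np.linalg.norm(r.get_obs()["force"])>35: break
c=r.read_camera("wrist");cv2.imwrite("pics/w6.png",c["pixels"][:,:,::-1])
r.open()
R=r.get_obs()["ee_rot"]
r.move_l(L(.58,.11),rate=.1);show("up")
c=r.read_camera("wrist");cv2.imwrite("pics/w7.png",c["pixels"][:,:,::-1])
E
```

```text
down 18.98 [-0.4  0.1 -0.5] [ 0.    0.41 -0.02] 84.7
grip 19.62 [-2.7  7.2  2.9] [1.24 0.58 0.6 ] 16.2
0.1 19.88 [-3.9  3.8  3.9] [0.56 0.78 0.43] 16.7
0.18 20.12 [-4.8  2.6  5.5] [0.46 0.79 0.33] 16.2
0.26 20.38 [-5.7  1.9  5.1] [0.37 0.94 0.26] 16.2
0.34 20.62 [-6.2  2.1  6.1] [0.35 1.03 0.35] 16.1
0.42 20.88 [-5.7  1.9  6.2] [0.37 1.09 0.25] 16.3
0.5 21.12 [-8.1  2.6  7. ] [0.38 1.23 0.38] 16.1
0.6 21.38 [-8.7  2.6  6.3] [0.58 1.4  0.29] 16.3
up 23.08 [-0.3 -1.  -0.8] [-0.05  0.4  -0.01] 85.2
```

View pics/w7.png

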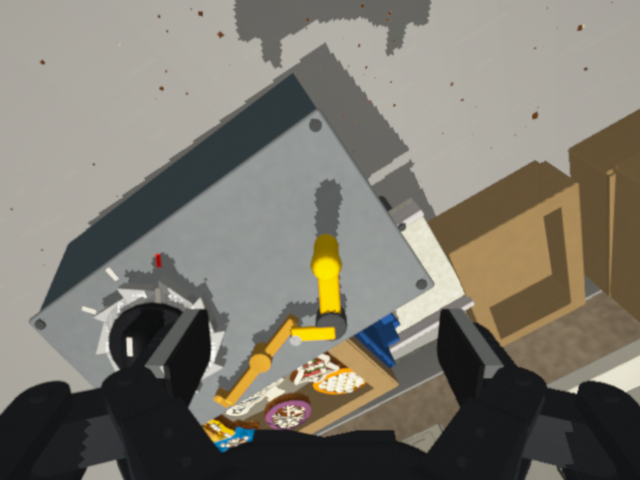

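```bash
python3 - <<'E'
from h import *
p=np.load("pose2.npy");s=p[4]
o=r.get_obs();c=r.read_camera("wrist")
T=np.eye(4);T[:3,:3]=o["ee_rot"];T[:3,3]=o["position"];T=T@c["tool_from_camera"]
for a in(.4,.5,.55,.6):
    print(a,proj([W(pan(s+.058-.058*np.cos(a),.108+.058*np.sin(a),h),p) for h in(.057,.014)]+[W(pan(s+.058,.108,.014),p)],c,T).round(1).tolist())
a=cv2.imread("pics/w7.png")[220:350,260:400];cv2.imwrite("pics/w7z.png",cv2.resize(a,None,fx=4,fy=4,interpolation=cv2.INTER_CUBIC))
E
```

```text
0.4 [[308.2, 268.7], [310.7, 243.9], [328.4, 323.0]]
0.5 [[318.9, 267.2], [319.7, 242.6], [328.4, 323.0]]
0.55 [[324.3, 266.8], [324.2, 242.3], [328.4, 323.0]]
0.6 [[329.7, 266.7], [328.8, 242.2], [328.4, 323.0]]
```

View pics/w7z.png

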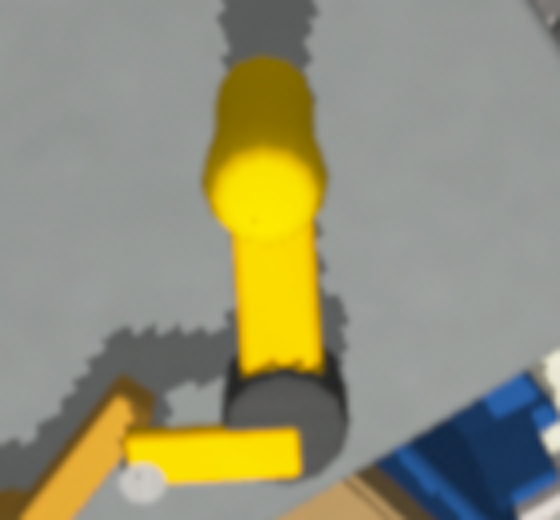

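```bash
python3 - <<'E'
from h import *
p=np.load("pose2.npy");s=p[4]
def L(a,h=.027): return W(pan(s+.058-.058*np.cos(a),.108+.058*np.sin(a),h),p)
def show(k):
    o=r.get_obs();print(k,round(o["t"],2),(o["ee_rot"].T@o["force"]).round(1),o["wrist_torque"].round(2),round(o["width"]*85,1));return o
r.move_l(L(.6),rate=.1);show("down")
r.gripper_close(20);o=show("grip");f0=o["force"]
for a in (.62,.64,.66,.68,.7):
    r.move_ptp(L(a),Rtool(a,-1,p));o=show(a)
    if np.linalg.norm(o["force"]-f0)>12: break
r.open()
o=r.get_obs();r.move_l(o["position"]-.085*o["ee_rot"][:,2],rate=.12)
o=show("up")
c=r.read_camera("wrist");cv2.imwrite("pics/w8.png",cv2.resize(c["pixels"][220:350,260:400,::-1],None,fx=4,fy=4,interpolation=cv2.INTER_CUBIC))
T=np.eye(4);T[:3,:3]=o["ee_rot"];T[:3,3]=o["position"];T=T@c["tool_from_camera"]
for a in(.5,.55,.6):
    print(a,proj([W(pan(s+.058-.058*np.cos(a),.108+.058*np.sin(a),h),p) for h in(.057,.014)]+[W(pan(s+.058,.108,.014),p)],c,T).round(1).tolist())
E
```

```text
down 24.17 [-0.3 -0.2  0.5] [-0.04  0.42 -0.05] 85.0
grip 24.8 [ 0.3 -0.4 -3.5] [-0.14  0.59 -0.03] 16.4
0.62 25.05 [ 0.8 -2.1 -5.6] [-0.36  0.79 -0.14] 16.0
0.64 25.3 [ 0.7 -3.  -5.2] [-0.35  0.88 -0.12] 16.1
0.66 25.55 [ 1.2 -2.3 -5.9] [-0.27  0.93 -0.1 ] 16.5
0.68 25.8 [ 0.8 -7.1 -8.6] [-0.95  1.24 -0.3 ] 16.4
0.7 26.05 [ -1.1  -9.5 -10.1] [-1.71  1.52 -0.61] 16.3
up 27.58 [-0.7 -0.6 -0.4] [0.01 0.46 0.01] 84.9
0.5 [[305.9, 266.7], [308.8, 242.5], [326.4, 321.1]]
0.55 [[311.2, 265.9], [313.2, 241.7], [326.4, 321.1]]
0.6 [[316.5, 265.3], [317.7, 241.2], [326.4, 321.1]]
```

View pics/w8.png

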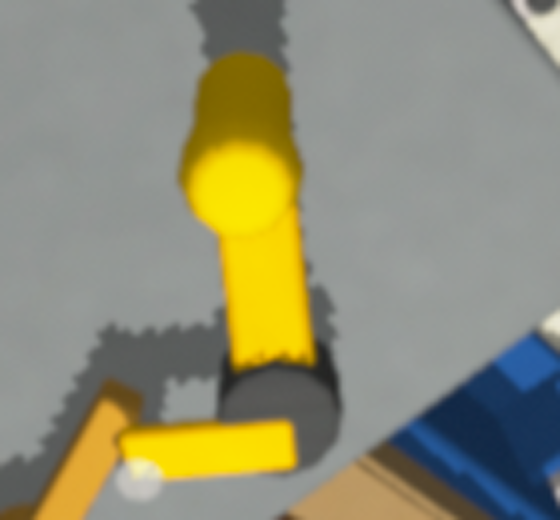

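```bash
python3 - <<'E'
from h import *
p=np.load("pose2.npy")
r.move_ptp(W(pan(0,0,.11),p),Rtool(1.34-.628,-1,p))
r.move_l(W(pan(0,0,.026),p),rate=.08)
r.gripper_close(50)
turn(1.34,.14,.06,p=p)
turn(.14,.0,.035,p=p)
c=r.read_camera("wrist");cv2.imwrite("pics/w9.png",c["pixels"][:,:,::-1])
E
```

```text
1.283 30.36 [2.1 9.1 5. ] [ 1.46 -0.22  0.77] 15.4
1.226 30.61 [2.2 9.6 3.2] [ 1.39 -0.22  0.7 ] 15.2
1.169 30.86 [2.3 9.9 3.4] [ 1.41 -0.22  0.7 ] 15.1
1.111 31.11 [ 2.7 10.4  3.8] [ 1.44 -0.2   0.72] 15.1
1.054 31.36 [2.  8.7 4.5] [ 1.41 -0.26  0.72] 14.8
0.997 31.61 [3.2 9.5 3.6] [ 1.39 -0.28  0.72] 15.4
0.94 31.86 [2.5 9.4 5.3] [ 1.43 -0.32  0.77] 14.9
0.883 32.11 [2.  7.9 2.9] [ 1.35 -0.23  0.76] 15.0
0.826 32.36 [2.6 9.  3.5] [ 1.35 -0.26  0.74] 14.9
0.769 32.61 [2.3 8.5 3.2] [ 1.4  -0.29  0.73] 15.1
0.711 32.86 [2.7 8.5 3.9] [ 1.37 -0.34  0.75] 15.0
0.654 33.11 [3.  9.5 4.4] [ 1.32 -0.33  0.74] 15.4
0.597 33.36 [ 1.3 10.   4.2] [ 1.31 -0.36  0.71] 15.2
0.54 33.61 [2.1 8.8 4.4] [ 1.37 -0.27  0.72] 15.1
0.483 33.86 [2.  8.7 3.6] [ 1.4  -0.32  0.71] 15.4
0.426 34.11 [2.4 8.6 3.7] [ 1.4  -0.33  0.73] 14.5
0.369 34.36 [3.2 8.3 4.1] [ 1.38 -0.36  0.67] 14.7
0.311 34.61 [2.8 8.8 3.9] [ 1.41 -0.41  0.69] 15.2
0.254 34.86 [3.6 9.2 2.9] [ 1.37 -0.37  0.76] 15.2
0.197 35.11 [3.1 8.5 3.3] [ 1.33 -0.41  0.73] 15.2
0.14 35.36 [2.7 8.2 3.5] [ 1.38 -0.43  0.67] 14.9
0.105 35.61 [2.4 8.3 3.2] [ 1.31 -0.39  0.69] 15.0
0.07 35.86 [3.1 7.7 2.5] [ 1.31 -0.4   0.73] 15.2
0.035 36.11 [2.5 8.8 3.5] [ 1.36 -0.41  0.73] 14.9
0.0 36.36 [2.9 7.4 3.2] [ 1.38 -0.38  0.68] 15.0
```

View pics/w9.png

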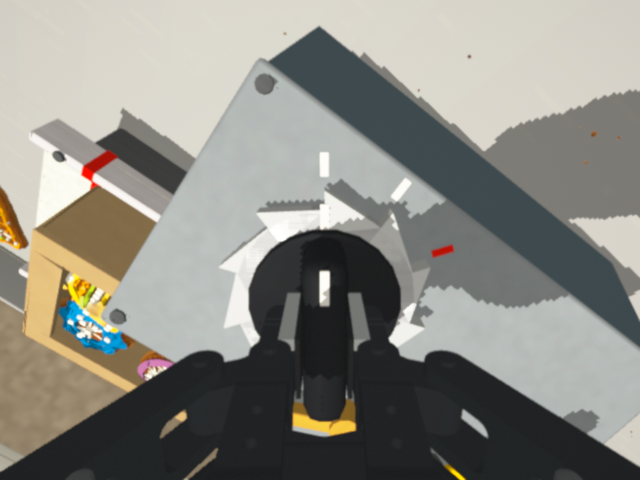

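Pointer (323) is exactly on the home mark (323,165). Release, retreat and check.

```bash
python3 - <<'E'
from h import *
p=np.load("pose2.npy")
r.open()
r.move_l(W(pan(0,0,.14),p),rate=.1)
r.move_ptp(W(pan(-.03,.05,.20),p),Rtool(0,-1,p))
r.wait(.2)
o=r.get_obs();print(o["t"],o["force"])
c=r.read_camera("wrist");cv2.imwrite("pics/w10.png",c["pixels"][:,:,::-1])
c=r.read_camera("scene");cv2.imwrite("pics/s10.png",c["pixels"][:,:,::-1])
c=r.read_camera("top");cv2.imwrite("pics/t10.png",cv2.resize(c["pixels"][130:280,240:410,::-1],None,fx=4,fy=4))
print(proj([W(np.array([.172,y,.119]),p) for y in(.117-.03,-.147,-.147-.013,-.147+.017)],c,c["T"])*4-[960,520])
E
```

```text
39.3 [-0.0863462   0.55398275 -0.19346166]
[[232.32749267 165.48525912]
 [570.08890677 132.65332235]
 [588.83002592 130.86493221]
 [545.57159437 134.99824301]]
```

View pics/w10.png

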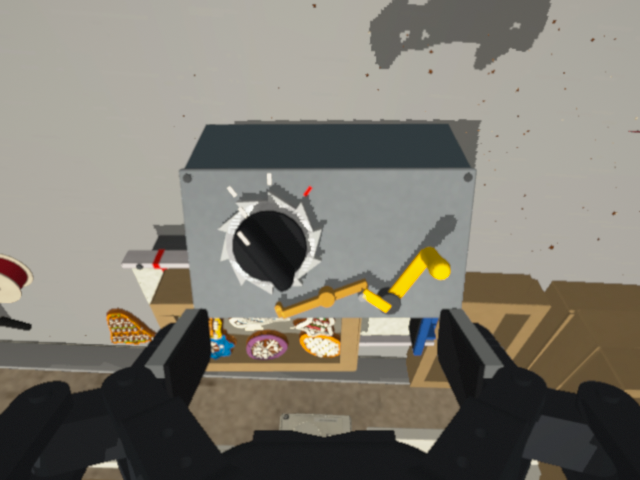

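View pics/t10.png

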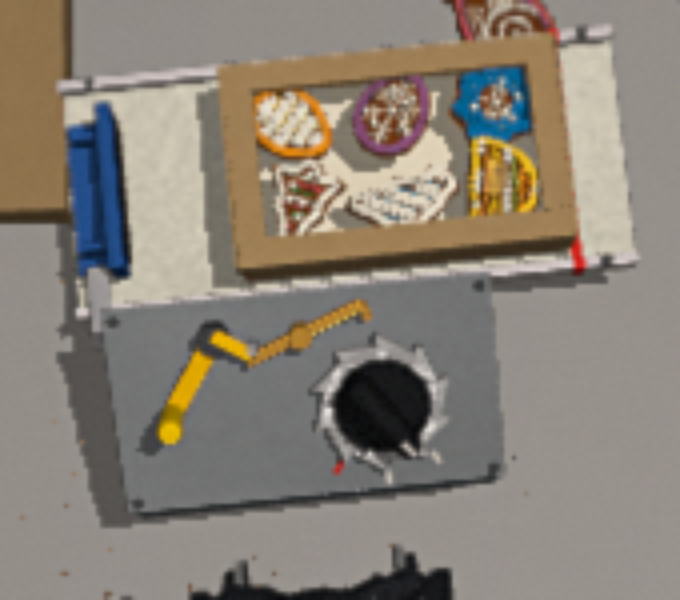

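View pics/s10.png

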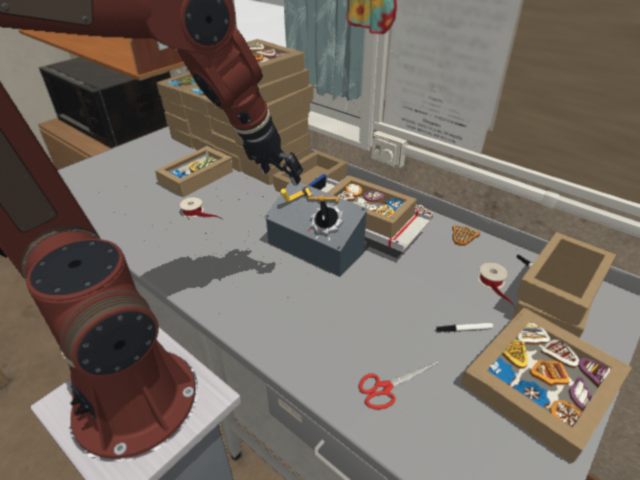

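```bash
python3 -c "
from station import r
print(r.sign_off())"
```

```text
the job is handed in; nothing more can be done
None
```

The job is done and handed in at about 39.5 s of the 59 s allowed. `sign_off` gives no verdict, so the results below come from the cameras and force readings.

**What I did:**
1. I gripped the wing knob and turned it slowly to about 0.71 rad, where it rested 0.6 s past the first click.
2. I turned it on to about 1.34 rad and rested it 0.6 s past the second click, with the lever engaged throughout.
3. I gripped the lever post and swung it to the left. The first swing only reached about 0.55 rad in the picture, so I gripped it again and brought it up against its stop.
4. I turned the knob back home, released it and backed the arm off.

**Last checks:**
- **Knob and pusher:** the pointer was on the white home mark, and the blue pusher looked back at its starting place.
- **Lever:** it measured about 0.6 rad, and the pawl looked clear of the wheel.
- **Box:** it lay flat, with its leading end at the red line. Its centre was at about y = -27 mm, inside the allowed -12 to -62 mm.
- **Other items:** scissors, marker and spool looked unmoved.
- **Forces:** readings stayed under about 20 N, and the tool was touching nothing at the end.

None of the final checks failed or disagreed. The camera fits of the machine's position differed by only about 1 mm.

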